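Change a sample shaker over from the wash canister to sample pots

ROBOT

A 6-joint arm with a two-finger parallel gripper is mounted at the origin on the work surface. World frame = base frame: x ahead of the robot, y to its left, z up, the work surface at z = 0. Lengths are in mm, angles in rad, forces in N, time in s.
With the tool pointing down it reaches from about 275 to 1000 mm from the base axis. Payload 8.4 kg.
Tool frame: the origin (TCP) lies on the mounting face of the last link; the fingertips stand 173 mm ahead of it and the grasp point (between the pads) lies 155 mm ahead of it; z points along the fingers, y is the direction in which the jaws open and shut (so a half turn about z gives the same grasp; the last joint's range is limited). The gripper opens to 85 mm and grips with 20 to 120 N. Pads are 22 mm wide; open, the fingers measure 114 mm over their backs; the gripper's body (76 mm by 85 mm) begins 54 mm behind the grasp point. The pads swing forward as they close: fully open they stand 13 mm farther back than shut.
Start: joints at [1.325, 0.353, 1.633, -0, 1.155, -0.002], TCP at [150.869, 606.521, 404.681] pointing down, gripper open.
Joint ranges: [-2.63, 2.63], [-0.92, 2.1], [0.06, 2.66], [-1.3, 4.44], [0, 2.69], [-3.02, 3.02]. Speed limits (rad/s): [2.22, 2.22, 2.79, 3.14, 3.14, 3.14].

INTERFACE

Orientations are given as [roll, pitch, yaw] about the fixed x, y, z axes, in that order (R = Rz(yaw) Ry(pitch) Rx(roll)).
In Python, from rig import r, grab_frame, spotter gives the robot as it stands.
- The arm moves only by the tool apply_moves, never from a script. Its argument "motion" is text: rows parted by semicolons, each of 5 numbers parted by spaces: the opening, from -1 (shut) to 1 (fully open), then the shift along the tool's x, y, z as a fraction of full scale, then the turn about the tool's z as a fraction of full scale. In form: hand x y z twist; .... A call has 1 to 20 rows; each row is the pose to reach, as a shift and turn from the pose commanded when the call began, along the tool's axes at that moment, turning the shorter way round; what a row does not reach only later rows make up. Full scale, the value 1, is 1 m for a shift and pi rad for a turn. A row lasts 1/12 s, in which the tool goes at most 41.7 mm and 7.16 degrees, less where a joint would pass 70% of its speed; a pose out of reach is approached as far as the arm can. A call with a number of a shift or a turn outside -1 to 1 is refused whole. A call with a gripper value outside its range is refused whole. The fingers move at their own pace and stop on an object; "squeeze" is the grip in N (left out, the last holds). Time passes only in rows, so rows that repeat a pose let the fingers close. It gives the time, the measured TCP pose, the force and the opening at its end, in the units of the state.
- r.sense(): the state, without advancing time (a new reading comes with each control period).
- grab_frame(name): name is "scene" or "top"; returns a dict with "img" (420x560x3 uint8, red, green, blue), "fx", "fy", "cx", "cy" (pixels), "R" (3x3) and "t" (3): a world point X has camera coordinates R X + t. Camera axes: x right, y down, z forward; pixel columns grow to the right and rows downward; lengths in mm; the calibration is good to about 2 mm. A picture is of the moment at which its call begins. There is no depth.
- r.sign_off(): hands the job in, once; it reports no verdict.
Trained networks look in the newest picture that a camera, given by its name, has taken for a name from the list of things; names that differ only in an ending like _2 or _b are one class to them, and where a whole thing is asked for, a point or a joint stands for the part that bears it (a point fixed in the world has none). Each returns a list of dicts, best first, with "conf" (0 to 1); they miss things now and then, are a little off and sometimes report something else, mostly with a low value. They report only what shows in the picture. A call takes as long as a camera call.
- spotter.boxes_of(query, camera): "point" ([x, y, z] in mm, in world coordinates, good to about 4 mm: the middle of the surface that is visible of it).
- spotter.place_of(query, camera): "point" ([x, y, z] in mm, in world coordinates, good to about 4 mm: a listed point, or the origin of a listed thing).
The state is a dict: "clock": time; "qpos": joint angles; "qvel": joint speeds; "joint_efforts": joint torques, N m; "eef_pos": TCP position; "tcp_rot": TCP orientation; "contact_force": force on the tool from outside, world axes, zero at the start; "wrist_torque": the same for the moment, N m; "opening": opening from 0.0 (shut) to 1.0 (fully open).
Only numpy, scipy, OpenCV 4.12 (cv2) and the standard library are available. Lean on these libraries where they do the work, as an engineer would, in place of code of your own. Each camera call takes 0.05 s, during which the arm holds its last target.

TASK

Change the shaker over: pull up its red selector, turn it to the yellow notch and let it snap down so the clamp rail opens, then lift the steel canister out by its handle and stand it on the blue mat. Stand every orange-lidded sample pot upright on the deck inside the channel, and only then pull the selector up again, turn it to the green notch and let it snap fully down, so that the rail closes in on the pots. Leave the two glass jars among the pots and the brush in front of the shaker alone.

Things in the scene. Friction and masses are not known exactly. Their poses are not given: they have to be found in the camera images.
- shaker: Bench sample shaker, fixed, white base 180 mm (its x) by 400 mm (its y), a deck 55 mm above the table. Origin on the table, under the middle of the 400 mm length; its front fence looks along its -x, roughly towards the robot; its +x, +y axes lie level. The selector stands on the raised grey housing (top at 80 mm) at its -y end.
- channel (a point): Middle of the loading channel, on the deck surface (55 mm above the table); axes as the shaker's. The channel runs 260 mm along y (130 mm each way), between a fixed fence (30 mm high above the deck, inner face at x = -52 mm) and the sliding clamp rail (36 mm high, inner face at x = +52 mm when open). Walls close both ends.
- rail (a joint): Travel of the orange-faced clamp rail in m: 0 open (channel 104 mm wide), growing as it moves towards the fence. The selector drives it: rail = 0.0271 m per rad of the selector, so 85 mm wide at the blue notch, 66 mm at the green. It gathers pots that stand in its way.
- selector (a joint): Angle of the red selector in rad, growing counter-clockwise seen from above. It has three notches, each marked with a dot: 0 yellow (open), 0.7 blue (canister width), 1.4 green (pot width). Its pointer lies at (angle - 0.7) rad from the shaker's +x axis, counter-clockwise. Play in a notch about 0.07 rad either way. It starts in the blue notch.
- selector_lift (a joint): How far the selector is pulled straight up in m: 0 is fully down. A spring holds it down with about 7 N, 11 N at 11 mm, the stop is at 13 mm. Down, a pin under the pointer sits in a notch and blocks turning; it must be pulled up 8 mm or more (10 to 12 is good) to turn, and snaps down when let go over a notch.
- selector_grip (a point): Point on the selector's vertical turning axis, 12 mm below the top of its grip bar (118 mm above the table when down), rises with it. The point's x axis lies at the selector angle from the shaker's +x; the red grip bar, 52 mm long, 14 mm wide and 34 mm tall, lies along the pointer direction, 0.7 rad clockwise from this x axis. Below the bar is a black disc of 42 mm diameter.
- canister: Open steel wash canister, 76 mm diameter, 85 mm tall, about 0.32 kg, with a rigid arch handle: a black round bar of 14 mm diameter along its y axis, 70 mm free between its two flat straps, axis 131 mm above the underside, over the middle. Origin: centre of the underside. Starts on the shaker's deck.
- drip_mat: Round flat blue mat, 140 mm diameter, 3 mm thick, fixed on the table. Origin: centre of its underside.
- amber_jar: Bystander: amber glass jar with a black cap, 52 mm diameter, 85 mm tall, among the pots. Origin: centre of the underside.
- clear_jar: Bystander: clear glass jar with a steel cap, 52 mm diameter, 75 mm tall, among the pots. Origin: centre of the underside.
- brush: Bystander: brush, 170 mm long, lying in front of the shaker.
- pot1: Sample pot, closed: white, with an orange lid, 56 mm diameter, 70 mm tall, about 0.12 kg, standing on the table left of the shaker; two to four are present. Origin: centre of the underside.
- pot2: Sample pot, closed: white, with an orange lid, 56 mm diameter, 70 mm tall, about 0.12 kg, standing on the table left of the shaker; two to four are present. Origin: centre of the underside.
- pot3: Sample pot, closed: white, with an orange lid, 56 mm diameter, 70 mm tall, about 0.12 kg, standing on the table left of the shaker; two to four are present. Origin: centre of the underside.
- pot4: Sample pot, closed: white, with an orange lid, 56 mm diameter, 70 mm tall, about 0.12 kg, standing on the table left of the shaker; two to four are present. Origin: centre of the underside.

How it is judged (in metres and radians):
On the way, in this order (a step that is already met when the one before it is completed fails the run):
1. the selector is snapped down in the yellow notch and the rail is open (value of joint selector between -0.13 and 0.13 rad and value of joint selector_lift below 0.0025 m), for 0.2 s.
2. with the selector still in the yellow notch, the canister stands on the blue mat and every pot stands in the channel (all of step 1 and horizontal distance between canister and drip_mat below 0.045 m and height (world z) of canister below 0.008 m and angle between each of canister, pot1, pot2, pot3, pot4's own z axis and vertical below 0.1 rad and contact force between canister and the fingers below 0.1 N and x of pot1 in the frame of channel between -0.032 and 0.032 m and y of pot1 in the frame of channel between -0.115 and 0.115 m and z of pot1 in the frame of channel between -0.006 and 0.006 m and x of pot2 in the frame of channel between -0.032 and 0.032 m and y of pot2 in the frame of channel between -0.115 and 0.115 m and z of pot2 in the frame of channel between -0.006 and 0.006 m and x of pot3 in the frame of channel between -0.032 and 0.032 m and y of pot3 in the frame of channel between -0.115 and 0.115 m and z of pot3 in the frame of channel between -0.006 and 0.006 m and x of pot4 in the frame of channel between -0.032 and 0.032 m and y of pot4 in the frame of channel between -0.115 and 0.115 m and z of pot4 in the frame of channel between -0.006 and 0.006 m), for 0.2 s.
3. the selector is snapped down in the green notch (value of joint selector between 1.27 and 1.53 rad and value of joint selector_lift below 0.0025 m), for 0.2 s.
At the end, for the whole second after the job is handed in: Selector down (2.5 mm) in the green notch (1.4, within 0.13 rad), rail closed over 33 mm; canister upright (0.1 rad), released, within 45 mm of the mat's centre; every pot present upright (0.1 rad) on the deck, within 32 mm (x) and 115 mm (y) of the channel's middle; all at rest (all of step 3 and value of joint rail above 0.033 m and horizontal distance between canister and drip_mat below 0.045 m and height (world z) of canister below 0.008 m and angle between each of canister, pot1, pot2, pot3, pot4's own z axis and vertical below 0.1 rad and contact force between canister and the fingers below 0.1 N and x of pot1 in the frame of channel between -0.032 and 0.032 m and y of pot1 in the frame of channel between -0.115 and 0.115 m and z of pot1 in the frame of channel between -0.006 and 0.006 m and x of pot2 in the frame of channel between -0.032 and 0.032 m and y of pot2 in the frame of channel between -0.115 and 0.115 m and z of pot2 in the frame of channel between -0.006 and 0.006 m and x of pot3 in the frame of channel between -0.032 and 0.032 m and y of pot3 in the frame of channel between -0.115 and 0.115 m and z of pot3 in the frame of channel between -0.006 and 0.006 m and x of pot4 in the frame of channel between -0.032 and 0.032 m and y of pot4 in the frame of channel between -0.115 and 0.115 m and z of pot4 in the frame of channel between -0.006 and 0.006 m and linear speed of each of pot1, pot2, pot3, pot4, canister below 0.02 m/s); the robot touches nothing.
It fails at once if a jar or the brush is pushed more than 60 mm away or knocked over (distance of any of amber_jar, clear_jar, brush from where it was at the start of the episode above 0.06 m or angle between any of amber_jar, clear_jar's own z axis and vertical above 0.6 rad).
Of pot1, pot2, pot3, pot4 only 2 to 4 are there at a start; the rules pass over those that are not, and their reading is None.
At some moment in a run one of pot1, pot2, pot3, pot4 may be knocked a few centimetres aside while the robot is not near it.
It also fails if it takes over 210 s, if anything falls off the work surface, if the arm or the gripper's body presses on something with over 40 N, if the wrist force passes 120 N, or if a joint passes its speed limit or range.

## Working session

There is one attempt and no reset: what is moved stays moved. The work goes in short steps, Python scripts to look and compute and a tool call to move; the robot and the scene stay as the last step left them, time stands still between calls to the robot, and variables do not carry over. Pictures are saved under pics/ and viewed, and the job is handed in when it is done.

Besides the shell and the picture viewer there is one more tool, called after "Request:" as name(argument=value, ...) on one line, values as JSON. apply_moves: Moves the arm, as the interface text tells. Its arguments: {"type":"object","properties":{"motion":{"type":"string"},"squeeze":{"type":"number"}},"required":["motion"]}

```bash
ls; mkdir -p pics; python3 - <<'E'
from rig import r, grab_frame, spotter
import cv2
print(r.sense())
for n in ["scene","top"]:
    f=grab_frame(n); cv2.imwrite(f"pics/{n}0.png",f["img"][:,:,::-1]); print(n,f["fx"],f["fy"],f["cx"],f["cy"],f["R"],f["t"])
for q in ["shaker","channel","selector_grip","canister","drip_mat","amber_jar","clear_jar","brush","pot1"]:
    for c in ["scene","top"]:
        print(q,c,[(round(d["conf"],2),[round(float(v)) for v in d["point"]]) for d in spotter.place_of(q,c)][:6])
E
```

```text
pics
{'clock': 0.0, 'qpos': array([ 1.32460883e+00,  3.53650048e-01,  1.63413861e+00, -1.42706102e-05,
        1.15521060e+00, -2.36268507e-03]), 'qvel': array([-0.00057485, -0.00067069, -0.00094341, -0.0004764 ,  0.0006353 ,
       -0.00077664]), 'joint_efforts': array([-6.19599123e-04, -6.05277872e+01, -3.42035437e+01,  1.75778939e-05,
        9.92881571e-03,  1.71470475e-05]), 'eef_pos': array([150.80637329, 606.287146  , 403.95841274]), 'tcp_rot': array([-3.14018602e+00,  9.72437683e-06,  2.89777362e+00]), 'contact_force': array([0.1935636 , 0.53596902, 0.85353795]), 'wrist_torque': array([ 0.0139754 ,  0.01947748, -0.00391436]), 'opening': 1.0026648510239131}
scene 543.8213082868474 543.8213082868474 276.5690382462425 208.85402084806978 [[ 0.84225456  0.53905734  0.00494252]
 [ 0.38277194 -0.59155888 -0.70960815]
 [-0.37959569  0.59956256 -0.70457919]] [-460.04405313 -139.35849012 1845.27001893]
top 395.4196210480235 395.4196210480235 279.2126778200701 210.57735896394487 [[ 2.35563797e-02 -9.99722504e-01  1.07895917e-04]
 [-9.83185451e-01 -2.31862673e-02 -1.81131903e-01]
 [ 1.81
[... 199 characters left out ...]
annel top [(0.78, [627, 26, 54])]
selector_grip scene [(0.87, [658, -160, 117])]
selector_grip top [(0.58, [664, -164, 121])]
canister scene [(0.64, [610, 251, -1]), (0.57, [612, 89, 55])]
canister top [(0.74, [615, 91, 56])]
drip_mat scene [(0.73, [528, -379, 6])]
drip_mat top [(0.61, [529, -377, -4])]
amber_jar scene [(0.69, [510, 374, 0])]
amber_jar top [(0.87, [515, 374, -1]), (0.27, [525, -378, -1])]
clear_jar scene [(0.57, [395, 262, -1])]
clear_jar top [(0.57, [391, 262, -3])]
brush scene [(0.64, [429, -138, 1])]
brush top [(0.97, [428, -138, 2])]
pot1 scene [(0.75, [612, 252, -4]), (0.61, [406, 365, -3]), (0.35, [616, 90, 54])]
pot1 top [(0.88, [620, 256, 1]), (0.74, [405, 368, -2])]
```

View pics/top0.png

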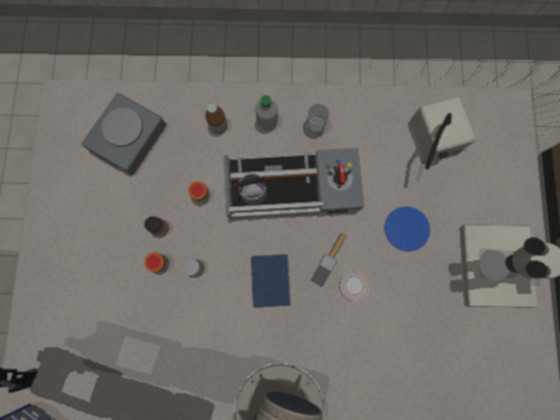

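View pics/scene0.png

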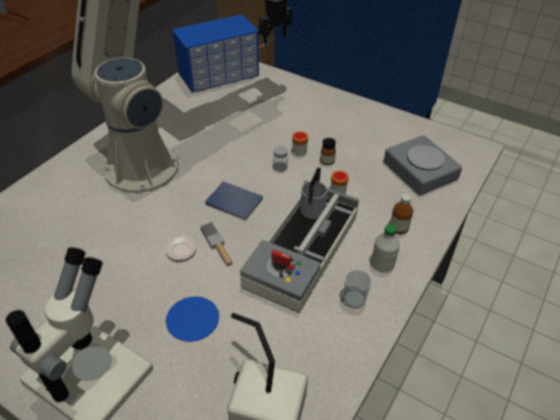

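```bash
python3 - <<'E'
import cv2
a=cv2.imread("pics/top0.png")[130:240,200:380]; cv2.imwrite("pics/top0c.png",cv2.resize(a,None,fx=4.4,fy=4.4,interpolation=cv2.INTER_CUBIC))
a=cv2.imread("pics/scene0.png")[160:320,220:420]; cv2.imwrite("pics/scene0c.png",cv2.resize(a,None,fx=3.7,fy=3.7,interpolation=cv2.INTER_CUBIC))
E
```

```text
(no output)
```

View pics/top0c.png

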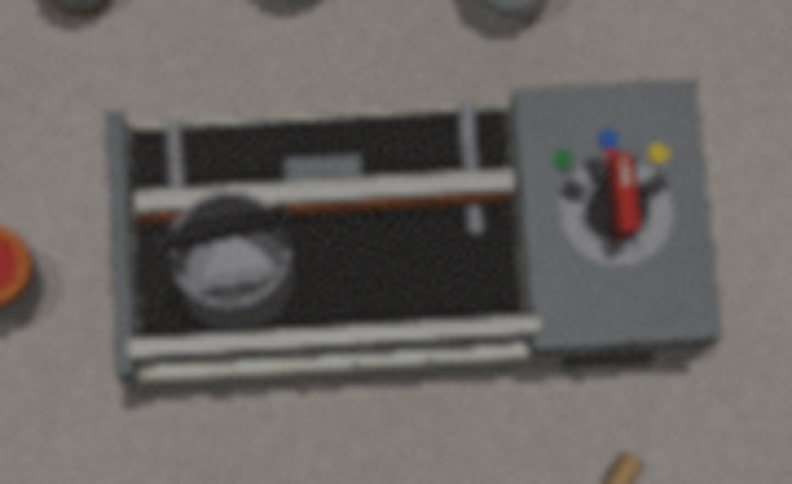

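View pics/scene0c.png

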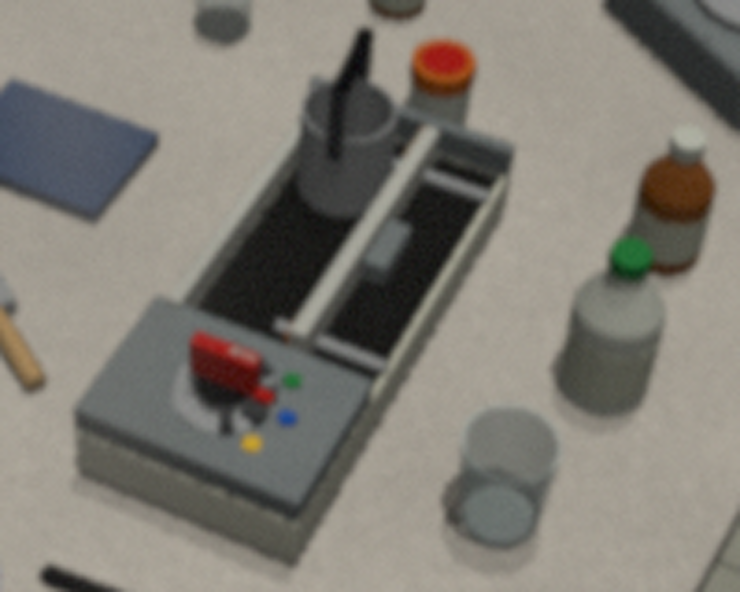

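```bash
cat > h.py <<'E'
from rig import r, grab_frame, spotter
import cv2, numpy as np
def bp(f,u,v,z):
    d=np.array([(u-f["cx"])/f["fx"],(v-f["cy"])/f["fy"],1.]); R=np.array(f["R"]);t=np.array(f["t"])
    c=-R.T@t; w=R.T@d; return c+w*(z-c[2])/w[2]
def pj(f,X):
    p=np.array(f["R"])@np.array(X,float)+f["t"]; return f["fx"]*p[0]/p[2]+f["cx"],f["fy"]*p[1]/p[2]+f["cy"]
def look(q,cams=("scene","top"),fn="place_of"):
    for c in cams: print(q,c,[(round(d["conf"],2),[round(float(v)) for v in d["point"]]) for d in getattr(spotter,fn)(q,c)][:6])
def snap(n,name,box=None,k=1):
    f=grab_frame(n); a=f["img"][:,:,::-1]
    if box: a=a[box[1]:box[3],box[0]:box[2]]
    cv2.imwrite(f"pics/{name}.png",cv2.resize(a,None,fx=k,fy=k,interpolation=cv2.INTER_CUBIC)); return f
E
python3 - <<'E'
from h import *
f=grab_frame("top"); g=grab_frame("scene")
for nm,p,z in [("fin1",(130,338),85),("fin2",(540,315),85),("hTL",(515,92),80),("hTR",(693,80),80),("hBR",(717,338),80),("rail1",(135,190),91),("rail2",(515,172),91),("rb1",(135,212),91),("rb2",(515,192),91),("blue",(609,140),80),("grn",(562,160),80),("yel",(658,153),80),
 ("han1",(165,240),186),("han2",(285,212),186),("baseBL",(122,375),80),("bar1",(620,152),130),("bar2",(628,238),130)]:
    print(nm,bp(f,200+p[0]/4.4,130+p[1]/4.4,z).round(0))
for nm,p,z in [("hL",(78,412),80),("hBR",(295,512),80),("hT",(160,298),80),("hR",(372,375),80),("blue",(287,418),80),("grn",(291,381),80),("yel",(252,443),80),("h1",(366,35),186),("h2",(340,85),186)]:
    print("s",nm,bp(g,220+p[0]/3.7,160+p[1]/3.7,z).round(0))
E
```

```text
fin1 [564. 158.  85.]
fin2 [ 586. -109.   85.]
hTL [739. -92.  80.]
hTR [ 751. -212.   80.]
hBR [ 574. -226.   80.]
rail1 [662. 158.  91.]
rail2 [680. -92.  91.]
rb1 [647. 158.  91.]
rb2 [667. -92.  91.]
blue [ 707. -155.   80.]
grn [ 693. -124.   80.]
yel [ 699. -188.   80.]
han1 [605. 126. 186.]
han2 [624.  55. 186.]
baseBL [540. 162.  80.]
bar1 [ 683. -155.  130.]
bar2 [ 627. -160.  130.]
s hL [ 583. -232.   80.]
s hBR [ 757. -222.   80.]
s hT [ 572. -110.   80.]
s hR [742. -89.  80.]
s blue [ 711. -156.   80.]
s grn [ 696. -125.   80.]
s yel [ 702. -188.   80.]
s h1 [609. 126. 186.]
s h2 [621.  65. 186.]
```

```bash
cat >> h.py <<'E'
def go(x,y,z,yaw):
    """target grasp point xyz, yaw -> move numbers"""
    s=r.sense(); p=np.array(s["eef_pos"]); w=s["tcp_rot"][2]; d=np.array([x,y,z+155])-p
    c,sn=np.cos(w),np.sin(w); dy=(yaw-w+np.pi)%(2*np.pi)-np.pi
    print("shift %.4f %.4f %.4f twist %.4f rows>=%d"%((d[0]*c+d[1]*sn)/1e3,(d[0]*sn-d[1]*c)/1e3,-d[2]/1e3,-dy/np.pi,max(np.linalg.norm(d)/41.7,abs(dy)/.125)+2), "t",round(s["clock"],2),"grasp",(p-[0,0,155]).round(1),"yaw",round(w,3),"q6",round(s["qpos"][5],2),"F",s["contact_force"].round(1))
E
python3 -c "
from h import *
go(659,-160,250,3.22)"
```

```text
shift -0.6781 -0.6212 -0.0003 twist -0.1026 rows>=24 t 1.1 grasp [150.9 606.5 249.7] yaw 2.898 q6 -0.0 F [-0.5 -0.   0.3]
```

Request:
apply_moves(motion="1 -0.678 -0.621 0 -0.103; 1 -0.678 -0.621 0 -0.103; 1 -0.678 -0.621 0 -0.103; 1 -0.678 -0.621 0 -0.103; 1 -0.678 -0.621 0 -0.103; 1 -0.678 -0.621 0 -0.103; 1 -0.678 -0.621 0 -0.103; 1 -0.678 -0.621 0 -0.103; 1 -0.678 -0.621 0 -0.103; 1 -0.678 -0.621 0 -0.103; 1 -0.678 -0.621 0 -0.103; 1 -0.678 -0.621 0 -0.103; 1 -0.678 -0.621 0 -0.103; 1 -0.678 -0.621 0 -0.103; 1 -0.678 -0.621 0 -0.103; 1 -0.678 -0.621 0 -0.103; 1 -0.678 -0.621 0 -0.103; 1 -0.678 -0.621 0 -0.103; 1 -0.678 -0.621 0 -0.103; 1 -0.678 -0.621 0 -0.103")

```text
clock: 2.77
eef_pos: [612.1, -90.1, 404.8]
tcp_rot: [3.142, 0.0, -3.062]
contact_force: [0.7, -0.2, -0.1]
opening: 1.001
```

```bash
python3 -c "
from h import *
go(659,-160,250,3.22)"
```

```text
shift -0.0412 -0.0734 -0.0002 twist 0.0003 rows>=4 t 2.77 grasp [612.1 -90.1 249.8] yaw -3.062 q6 -1.8 F [ 0.7 -0.2 -0.1]
```

Request:
apply_moves(motion="1 -0.041 -0.073 0 0; 1 -0.041 -0.073 0 0; 1 -0.041 -0.073 0 0; 1 -0.041 -0.073 0 0; 1 -0.041 -0.073 0 0")

```text
clock: 3.18
eef_pos: [657.8, -157.6, 404.1]
tcp_rot: [3.141, -0.001, -3.063]
contact_force: [-0.6, -0.0, -0.3]
opening: 0.998
```

```bash
python3 -c "
from h import *
snap('top','t1');snap('scene','s1')
look('pot1')
go(659,-160,119,3.22)"
```

```text
pot1 scene [(0.72, [611, 254, -3]), (0.5, [407, 364, 0])]
pot1 top [(0.75, [406, 368, -1]), (0.75, [628, -26, -1]), (0.66, [621, 253, -1])]
shift -0.0011 -0.0037 0.1310 twist 0.0008 rows>=5 t 3.38 grasp [ 657.6 -156.4  250. ] yaw -3.061 q6 -1.89 F [0.4 0.7 0.3]
```

View pics/t1.png

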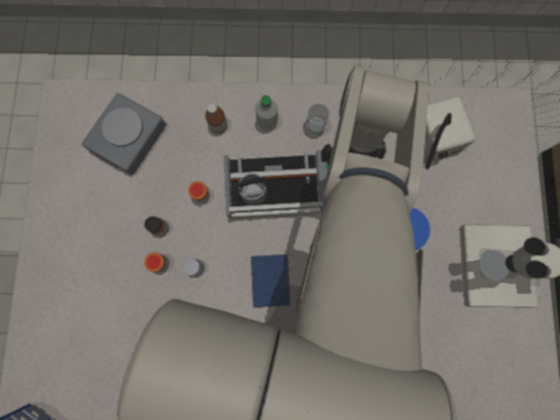

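View pics/s1.png

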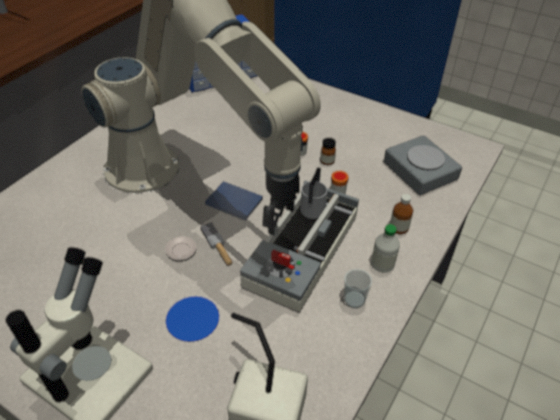

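Request:
apply_moves(motion="1 -0.001 -0.003 0.131 0; 1 -0.001 -0.003 0.131 0; 1 -0.001 -0.003 0.131 0; 1 -0.001 -0.003 0.131 0; 1 -0.001 -0.003 0.131 0; 1 -0.001 -0.003 0.131 0; 1 -0.001 -0.003 0.131 0")

```text
clock: 3.97
eef_pos: [660.5, -160.4, 276.9]
tcp_rot: [-3.14, 0.004, -3.061]
contact_force: [-0.7, -0.7, 1.1]
opening: 1.001
```

```bash
python3 -c "
from h import *
snap('scene','s2',(200,180,380,320),4)
go(659,-160,119,3.22)"
```

```text
shift 0.0014 0.0006 0.0030 twist 0.0005 rows>=2 t 4.02 grasp [ 660.5 -160.5  122. ] yaw -3.062 q6 -1.89 F [-0.3 -0.6 -0.5]
```

View pics/s2.png

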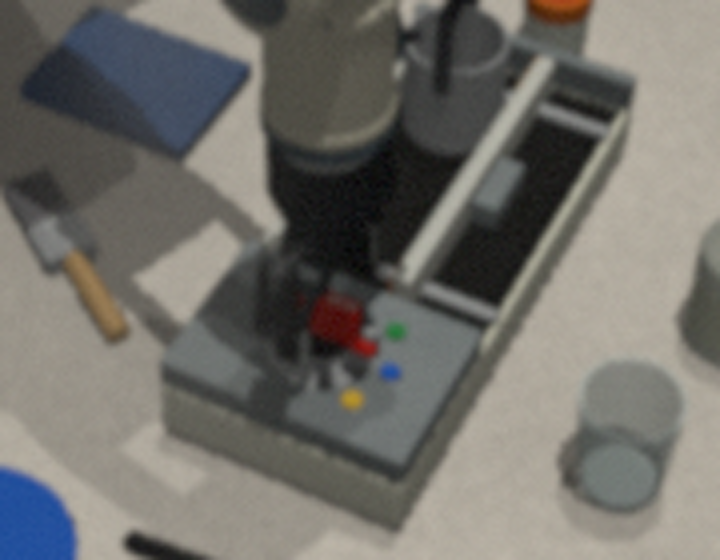

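Request:
apply_moves(motion="-1 0.001 0 0.002 0; -1 0.001 0 0.002 0; -1 0.001 0 0.002 0; -1 0.001 0 0.002 0; -1 0.001 0 0.002 0; -1 0.001 0 0.002 0; -1 0.001 0 0.002 0; -1 0.001 0 0.002 0; -1 0.001 0 0.002 0; -1 0.001 0 0.002 0", squeeze=45)

```text
clock: 4.85
eef_pos: [658.3, -160.8, 271.9]
tcp_rot: [-3.141, 0.0, -3.062]
contact_force: [-2.0, -3.9, 4.2]
opening: 0.157
```

```bash
python3 -c "
from h import *
go(659,-160,130,3.22)
print(r.sense()['opening'],r.sense()['wrist_torque'])"
```

```text
shift -0.0007 0.0007 -0.0131 twist 0.0005 rows>=2 t 4.85 grasp [ 658.3 -160.8  116.9] yaw -3.062 q6 -1.89 F [-2.  -3.9  4.2]
0.1571873283812484 [-0.62104426  0.22555988  0.00851217]
```

Request:
apply_moves(motion="-1 0 0 -0.004 0; -1 0 0 -0.008 0; -1 0 0 -0.0115 0; -1 0 0 -0.0115 0; -1 0 0 -0.0115 0")

```text
clock: 5.27
eef_pos: [658.2, -160.7, 282.0]
tcp_rot: [-3.141, -0.0, -3.062]
contact_force: [4.4, -4.8, -10.7]
opening: 0.159
```

```bash
python3 -c "
from h import *
go(659,-160,130,3.22)
print(r.sense()['opening'],r.sense()['wrist_torque'])"
```

```text
shift -0.0009 0.0007 -0.0030 twist 0.0005 rows>=2 t 5.27 grasp [ 658.2 -160.7  127. ] yaw -3.062 q6 -1.89 F [  4.4  -4.8 -10.7]
0.1592702979700791 [-0.87834295 -0.69609707 -0.01625611]
```

Request:
apply_moves(motion="-1 0 0 0 0.025; -1 0 0 0 0.05; -1 0 0 0 0.075; -1 0 0 0 0.1; -1 0 0 0 0.125; -1 0 0 0 0.15; -1 0 0 0 0.175; -1 0 0 0 0.2; -1 0 0 0 0.223; -1 0 0 0 0.223; -1 0 0 0 0.223; -1 0 0 0 0.223")

```text
clock: 6.27
eef_pos: [658.4, -160.3, 281.8]
tcp_rot: [3.141, -0.0, 2.521]
contact_force: [4.6, -2.3, -11.1]
opening: 0.161
```

```bash
python3 -c "
from h import *
snap('scene','s3',(200,160,400,320),3.7)
go(659,-160,130,3.22-.7)
print(r.sense()['opening'],r.sense()['wrist_torque'])"
```

```text
shift -0.0003 0.0006 -0.0032 twist 0.0002 rows>=2 t 6.32 grasp [ 658.4 -160.3  126.8] yaw 2.521 q6 -1.19 F [  5.1  -2.7 -10.2]
0.15553109123372214 [-0.44639767 -0.86601567  0.0111444 ]
```

View pics/s3.png

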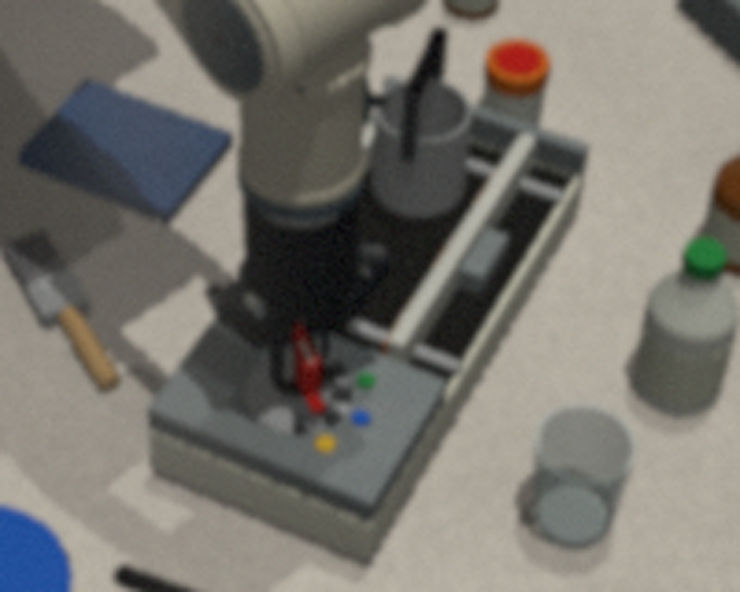

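Request:
apply_moves(motion="-1 0 0 0.006 0; -1 0 0 0.01 0; -1 0 0 0.01 0; 1 0 0 0.009 0; 1 0 0 0.009 0; 1 0 0 0.009 0; 1 0 0 0.009 0; 1 0 0 0.009 0; 1 0 0 0.009 0; 1 0 0 0.009 0; 1 0 0 -0.03 0; 1 0 0 -0.07 0; 1 0 0 -0.11 0; 1 0 0 -0.14 0; 1 0 0 -0.14 0; 1 0 0 -0.14 0")

```text
clock: 7.65
eef_pos: [658.6, -160.6, 425.7]
tcp_rot: [3.14, 0.004, 2.521]
contact_force: [-0.9, 0.5, -1.0]
opening: 1.005
```

```bash
python3 -c "
from h import *
snap('scene','s4',(200,160,400,320),3.7)
look('canister',('scene',));look('selector_grip',('scene',))
go(615,91,255,1.80)"
```

```text
canister scene [(0.65, [615, 89, 55])]
selector_grip scene [(0.7, [658, -161, 118])]
shift 0.1811 0.1796 0.0116 twist 0.2294 rows>=8 t 7.8 grasp [ 657.8 -160.4  266.6] yaw 2.521 q6 -1.19 F [-0.6  1.   0.2]
```

View pics/s4.png

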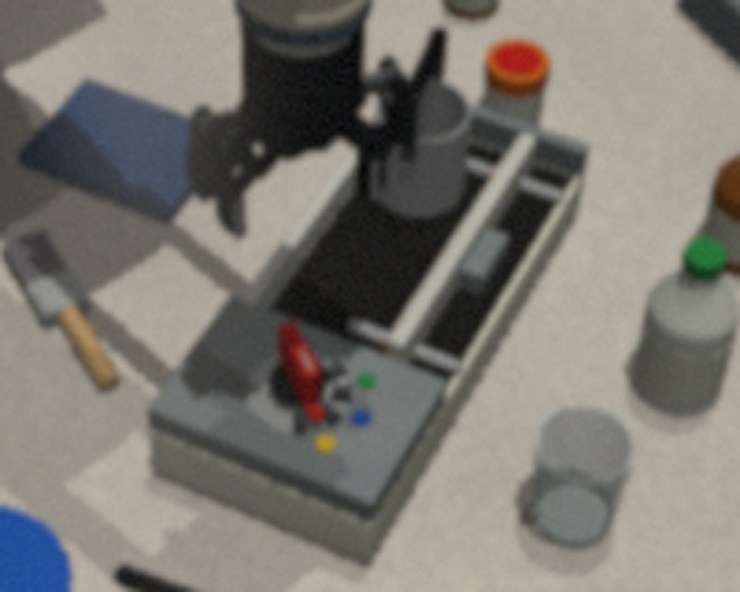

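Request:
apply_moves(motion="1 0.181 0.18 0.012 0.229; 1 0.181 0.18 0.012 0.229; 1 0.181 0.18 0.012 0.229; 1 0.181 0.18 0.012 0.229; 1 0.181 0.18 0.012 0.229; 1 0.181 0.18 0.012 0.229; 1 0.181 0.18 0.012 0.229; 1 0.181 0.18 0.012 0.229; 1 0.181 0.18 0.012 0.229; 1 0.181 0.18 0.012 0.229; 1 0.181 0.18 0.012 0.229")

```text
clock: 8.72
eef_pos: [616.0, 89.8, 410.7]
tcp_rot: [-3.141, 0.0, 1.801]
contact_force: [0.2, -0.1, 0.8]
opening: 1.0
```

```bash
python3 -c "
from h import *
go(615,91,186,1.80)"
```

```text
shift 0.0014 -0.0007 0.0697 twist 0.0003 rows>=3 t 8.72 grasp [616.   89.8 255.7] yaw 1.801 q6 -0.09 F [ 0.2 -0.1  0.8]
```

Request:
apply_moves(motion="1 0.001 0 0.069 0; 1 0.001 0 0.069 0; 1 0.001 0 0.069 0; 1 0.001 0 0.069 0; 1 0.001 0 0.069 0; -1 0.001 0 0.069 0; -1 0.001 0 0.069 0; -1 0.001 0 0.069 0; -1 0.001 0 0.069 0; -1 0.001 0 0.069 0; -1 0.001 0 0.069 0; -1 0.001 0 0.069 0; -1 0.001 0 0.069 0; -1 0.001 0 0.069 0; -1 0.001 0 0.069 0", squeeze=70)

```text
clock: 9.97
eef_pos: [615.5, 92.2, 342.6]
tcp_rot: [3.142, 0.0, 1.802]
contact_force: [-3.1, -0.7, 6.7]
opening: 0.138
```

```bash
python3 -c "
from h import *
snap('scene','s5',(250,120,400,240),4.5)
go(615,91,300,1.80);print(r.sense()['opening'])"
```

```text
shift -0.0010 -0.0008 -0.1124 twist 0.0004 rows>=4 t 10.02 grasp [615.5  92.2 187.6] yaw 1.801 q6 -0.08 F [-2.7 -0.4  5.4]
0.1397872378800012
```

View pics/s5.png

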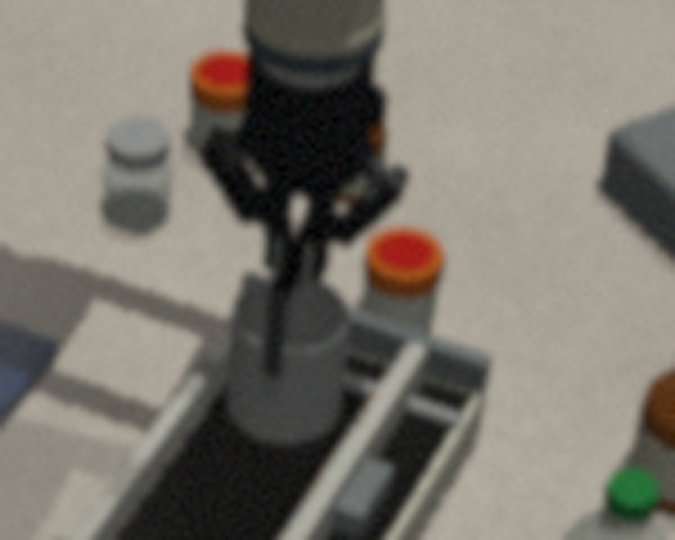

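Request:
apply_moves(motion="-1 0 0 -0.01 0; -1 0 0 -0.025 0; -1 0 0 -0.045 0; -1 0 0 -0.065 0; -1 0 0 -0.09 0; -1 0 0 -0.115 0; -1 0 0 -0.125 0; -1 0 0 -0.125 0; -1 0 0 -0.125 0")

```text
clock: 10.77
eef_pos: [615.3, 92.1, 466.7]
tcp_rot: [-3.142, 0.0, 1.801]
contact_force: [0.4, 0.3, -3.4]
opening: 0.134
```

```bash
python3 -c "
from h import *
snap('scene','s6',(220,80,400,240),3.7)
go(528,-378,310,1.80);print(r.sense()['opening'])"
```

```text
shift -0.4378 -0.1922 0.0007 twist 0.0005 rows>=13 t 10.82 grasp [615.1  92.1 310.7] yaw 1.801 q6 -0.08 F [-1.   0.1 -2.7]
0.13763294936483528
```

View pics/s6.png

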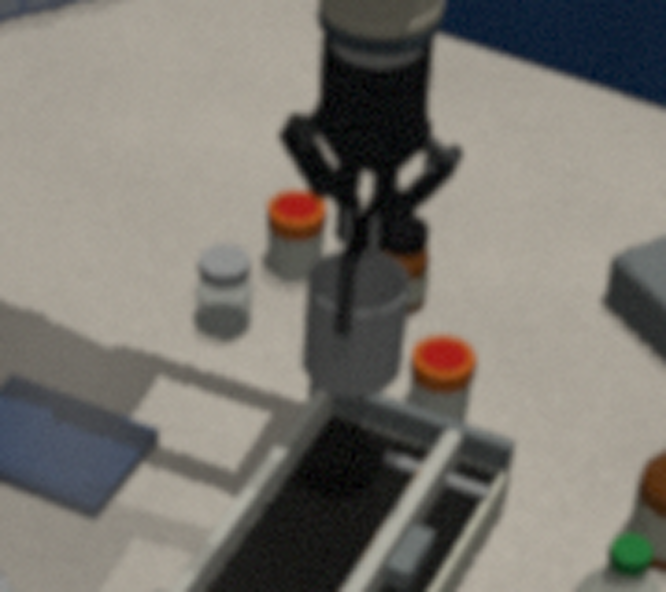

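```bash
python3 -c "
from h import *
f=grab_frame('top');g=grab_frame('scene')
for z in (50,100,150,200,250,300): print(z,bp(f,430,167,z).round(),bp(g,235,318,z).round(),bp(f,448,118,z).round(),bp(g,258,326,z).round())
"
```

```text
50 [ 707. -436.   50.] [ 641. -342.   50.] [ 865. -498.   50.] [ 703. -331.   50.]
100 [ 692. -416.  100.] [ 663. -368.  100.] [ 843. -476.  100.] [ 722. -357.  100.]
150 [ 676. -397.  150.] [ 685. -394.  150.] [ 821. -454.  150.] [ 741. -383.  150.]
200 [ 661. -377.  200.] [ 706. -420.  200.] [ 798. -432.  200.] [ 760. -410.  200.]
250 [ 645. -358.  250.] [ 728. -446.  250.] [ 776. -410.  250.] [ 779. -436.  250.]
300 [ 630. -339.  300.] [ 750. -472.  300.] [ 753. -388.  300.] [ 798. -463.  300.]
```

Request:
apply_moves(motion="-1 -0.011 -0.005 0 0; -1 -0.03 -0.013 0 0; -1 -0.055 -0.024 0 0; -1 -0.085 -0.037 0 0; -1 -0.115 -0.05 0 0; -1 -0.145 -0.063 0 0; -1 -0.175 -0.076 0 0; -1 -0.205 -0.09 0 0; -1 -0.235 -0.103 0 0; -1 -0.265 -0.116 0 0; -1 -0.295 -0.129 0 0; -1 -0.325 -0.142 0 0; -1 -0.355 -0.155 0 0; -1 -0.382 -0.167 0 0; -1 -0.405 -0.178 0 0; -1 -0.423 -0.186 0 0; -1 -0.434 -0.191 0 0; -1 -0.438 -0.192 0 0; -1 -0.438 -0.192 0 0; -1 -0.438 -0.192 0 0")

```text
clock: 12.58
eef_pos: [528.8, -377.5, 466.8]
tcp_rot: [-3.141, -0.001, 1.801]
contact_force: [-0.1, 0.3, -2.9]
opening: 0.138
```

```bash
python3 -c "
from h import *
snap('scene','s7',(100,160,340,340),3.3)
look('canister',('scene',));look('drip_mat',('scene',))
go(528,-378,136,1.80);print(r.sense()['opening'])"
```

```text
canister scene [(0.73, [530, -379, 180]), (0.49, [656, -161, 121])]
drip_mat scene [(0.95, [527, -376, 5])]
shift -0.0007 -0.0013 0.1762 twist 0.0008 rows>=6 t 12.73 grasp [ 529.1 -377.   312.2] yaw 1.803 q6 -0.85 F [ 0.4  0.3 -2.8]
0.13728426952490172
```

View pics/s7.png

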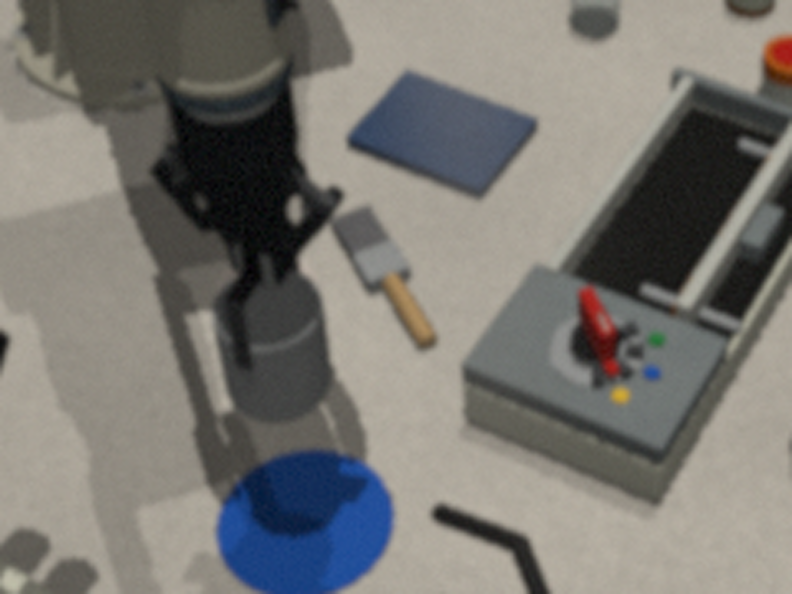

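Request:
apply_moves(motion="-1 0 0 0.02 0; -1 0 0 0.045 0; -1 0 0 0.075 0; -1 0 0 0.105 0; -1 0 0 0.13 0; -1 0 0 0.15 0; -1 0 0 0.163 0; -1 0 0 0.17 0; -1 0 0 0.174 0; -1 0 0 0.176 0; -1 0 0 0.177 0; -1 0 0 0.177 0; -1 0 0 0.177 0")

```text
clock: 13.82
eef_pos: [529.0, -378.3, 291.2]
tcp_rot: [3.141, 0.001, 1.801]
contact_force: [0.1, 0.0, -4.0]
opening: 0.14
```

```bash
python3 -c "
from h import *
snap('scene','s8',(100,200,340,380),3.3)
go(528,-378,136,1.80);print(r.sense()['opening'])"
```

```text
shift 0.0005 -0.0008 0.0001 twist 0.0004 rows>=2 t 13.87 grasp [ 528.9 -378.3  136.1] yaw 1.801 q6 -0.85 F [-0.1  0.2 -3.1]
0.1373700554846473
```

View pics/s8.png

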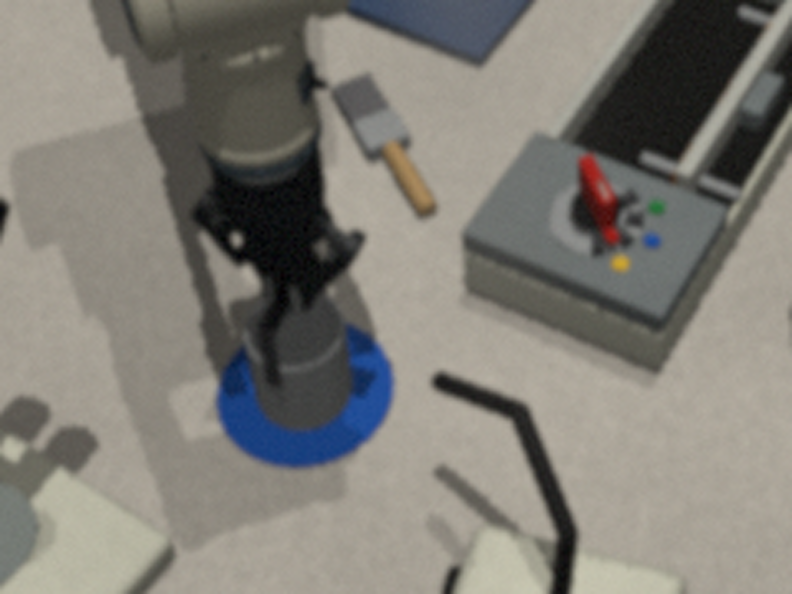

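Still hanging (−3 N); go down 2 mm more, check, then open.

Request:
apply_moves(motion="-1 0 0 0.001 0; -1 0 0 0.002 0; -1 0 0 0.002 0")

```text
clock: 14.12
eef_pos: [529.0, -378.8, 290.7]
tcp_rot: [3.14, 0.002, 1.801]
contact_force: [-3.7, 1.6, 12.8]
opening: 0.139
```

Request:
apply_moves(motion="-1 0 0 -0.0005 0; 1 0 0 -0.001 0; 1 0 0 -0.001 0; 1 0 0 -0.001 0; 1 0 0 -0.001 0; 1 0 0 -0.001 0; 1 0 0 -0.001 0; 1 0 0 -0.001 0; 1 0 0 -0.03 0; 1 0 0 -0.06 0; 1 0 0 -0.1 0; 1 0 0 -0.14 0; 1 0 0 -0.14 0; 1 0 0 -0.14 0")

```text
clock: 15.28
eef_pos: [529.2, -378.5, 431.3]
tcp_rot: [3.138, 0.004, 1.801]
contact_force: [-0.6, 0.6, -0.7]
opening: 1.003
```

```bash
python3 -c "
from h import *
snap('scene','s9')
look('canister',('scene',));look('pot1');look('amber_jar',('top',));look('clear_jar',('top',))
go(616,253,280,1.80)"
```

```text
canister scene [(0.93, [526, -380, 0])]
pot1 scene [(0.86, [611, 256, -2]), (0.84, [406, 366, 1])]
pot1 top [(0.83, [404, 367, -2]), (0.24, [610, 89, 178])]
amber_jar top [(0.86, [516, 377, -2])]
clear_jar top [(0.57, [395, 259, -3])]
shift 0.5943 0.2294 -0.0085 twist 0.0004 rows>=17 t 15.58 grasp [ 528.5 -378.   271.5] yaw 1.801 q6 -0.85 F [ 1.4 -0.4  0. ]
```

View pics/s9.png

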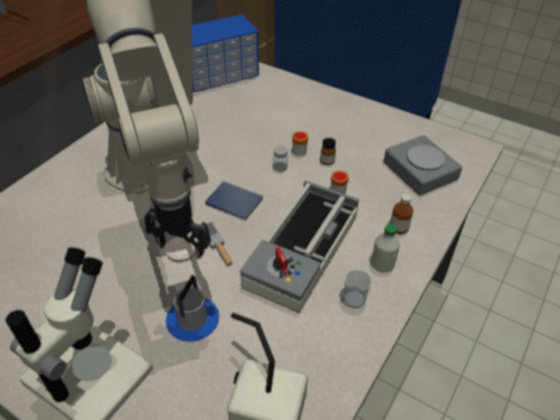

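```bash
cat >> h.py <<'E'
def lids(n,z=70,save=None):
    f=grab_frame(n); h=cv2.cvtColor(f["img"],cv2.COLOR_RGB2HSV)
    m=((h[:,:,0]<14)|(h[:,:,0]>172))&(h[:,:,1]>170)&(h[:,:,2]>110)
    k,l,st,c=cv2.connectedComponentsWithStats(m.astype(np.uint8))
    for i in range(1,k):
        if st[i,4]>40: print(n,c[i].round(1),st[i],bp(f,*c[i],z).round(1))
E
python3 -c "
from h import *
lids('top');lids('scene')
go(616,253,220,3.22)"
```

```text
top [197.4 190.4] [190 183  16  16 209] [613.5 256.1  70. ]
top [154.3 261.9] [146 254  18  17 247] [403.2 365.5  70. ]
scene [299.7 136.8] [293 133  14   9 106] [408.6 360.8  70. ]
scene [339.5 176.9] [332 172  16  11 141] [619.9 251.5  70. ]
scene [279.3 253.7] [276 248  10  14  41] [ 630.6 -118.5   70. ]
shift 0.5944 0.2293 0.0520 twist -0.4516 rows>=17 t 15.68 grasp [ 528.6 -378.1  272. ] yaw 1.801 q6 -0.85 F [-0.3  0.5 -0.5]
```

Request:
apply_moves(motion="1 0.594 0.23 0.02 -0.452; 1 0.594 0.23 0.02 -0.452; 1 0.594 0.23 0.02 -0.452; 1 0.594 0.23 0.02 -0.452; 1 0.594 0.23 0.02 -0.452; 1 0.594 0.23 0.02 -0.452; 1 0.594 0.23 0.02 -0.452; 1 0.594 0.23 0.02 -0.452; 1 0.594 0.23 0.02 -0.452; 1 0.594 0.23 0.02 -0.452; 1 0.594 0.23 0.02 -0.452; 1 0.594 0.23 0.02 -0.452; 1 0.594 0.23 0.02 -0.452; 1 0.594 0.23 0.02 -0.452; 1 0.594 0.23 0.02 -0.452; 1 0.594 0.23 0.02 -0.452; 1 0.594 0.23 0.02 -0.452; 1 0.594 0.23 0.02 -0.452; 1 0.594 0.23 0.02 -0.452")

```text
clock: 17.27
eef_pos: [616.7, 251.6, 407.8]
tcp_rot: [-3.141, -0.001, -3.062]
contact_force: [-0.1, -0.6, -0.1]
opening: 1.005
```

```bash
python3 -c "
from h import *
lids('scene')
go(616,254,44,3.22)"
```

```text
scene [299.7 136.8] [293 133  14   9 105] [408.5 361.   70. ]
scene [341.5 178.3] [334 173  14  10  74] [628.3 249.3  70. ]
shift 0.0006 0.0029 0.2090 twist 0.0001 rows>=7 t 17.32 grasp [616.8 251.2 253. ] yaw -3.063 q6 -1.26 F [ 0.3 -0.2 -0. ]
```

Request:
apply_moves(motion="1 0 0.002 0.04 0; 1 0 0.002 0.08 0; 1 0 0.002 0.12 0; 1 0 0.002 0.15 0; 1 0 0.002 0.18 0; 1 0 0.002 0.207 0; 1 0 0.002 0.207 0; 1 0 0.002 0.207 0")

```text
clock: 17.98
eef_pos: [616.4, 253.1, 200.5]
tcp_rot: [-3.141, -0.003, -3.063]
contact_force: [0.1, -0.5, 0.3]
opening: 1.001
```

Request:
apply_moves(motion="-1 0 0 0 0; -1 0 0 0 0; -1 0 0 0 0; -1 0 0 0 0; -1 0 0 0 0; -1 0 0 0 0; -1 0 0 0 0", squeeze=40)

```text
clock: 18.57
eef_pos: [617.7, 254.8, 203.8]
tcp_rot: [3.141, 0.004, -3.062]
contact_force: [-0.1, -1.9, 5.9]
opening: 0.65
```

```bash
python3 -c "
from h import *
snap('scene','s10',(260,100,400,220),5)
go(616,254,44,3.22);print(r.sense()['opening'])"
```

```text
shift 0.0018 -0.0007 0.0048 twist 0.0005 rows>=2 t 18.62 grasp [617.7 254.8  48.8] yaw -3.062 q6 -1.26 F [ 0.1 -1.6  7.1]
0.6460324184807615
```

View pics/s10.png

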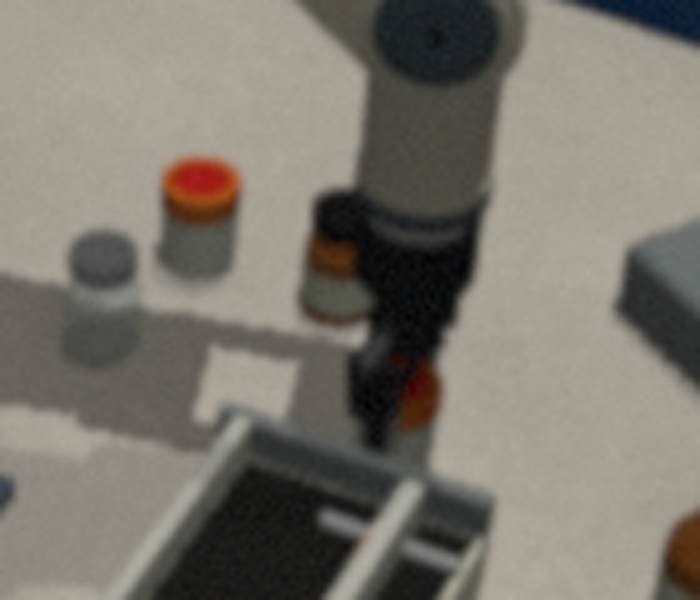

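Request:
apply_moves(motion="-1 0 0 -0.02 0; -1 0 0 -0.05 0; -1 0 0 -0.09 0; -1 0 0 -0.125 0; -1 0 0 -0.14 0; -1 0 0 -0.14 0; -1 0 0 -0.14 0")

```text
clock: 19.2
eef_pos: [616.7, 254.7, 342.9]
tcp_rot: [3.141, 0.003, -3.062]
contact_force: [-0.3, -0.2, -2.4]
opening: 0.645
```

```bash
python3 -c "
from h import *
snap('scene','s11',(260,80,400,220),4)
go(616,-22,188,3.22);print(r.sense()['opening'])"
```

```text
shift 0.0223 -0.2756 -0.0019 twist 0.0005 rows>=8 t 19.25 grasp [616.2 254.5 186.1] yaw -3.062 q6 -1.26 F [-0.1 -0.3 -2.5]
0.6429036494873365
```

View pics/s11.png

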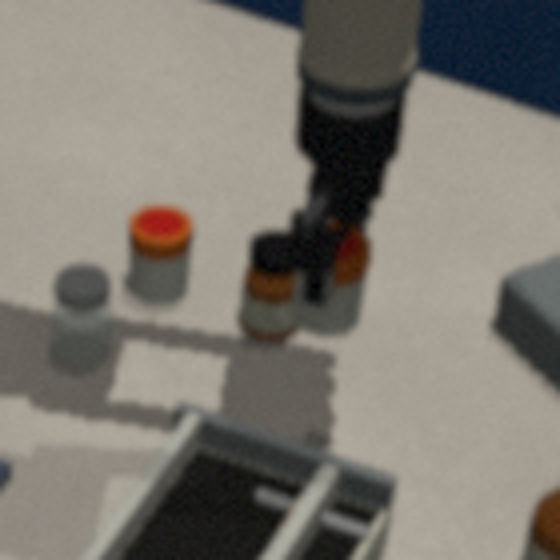

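Request:
apply_moves(motion="-1 0.001 -0.015 0 0; -1 0.003 -0.04 0 0; -1 0.006 -0.075 0 0; -1 0.009 -0.11 0 0; -1 0.012 -0.145 0 0; -1 0.015 -0.18 0 0; -1 0.018 -0.215 0 0; -1 0.02 -0.245 0 0; -1 0.022 -0.265 0 0; -1 0.022 -0.276 0 0; -1 0.022 -0.276 0 0; -1 0.022 -0.276 0 0")

```text
clock: 20.25
eef_pos: [616.5, -22.5, 340.1]
tcp_rot: [3.141, -0.002, -3.063]
contact_force: [-0.4, 0.3, -0.1]
opening: 0.642
```

```bash
python3 -c "
from h import *
snap('scene','s12',(230,120,400,250),4.4)
go(616,-22,105,3.22);print(r.sense()['opening'])"
```

```text
shift 0.0006 -0.0002 0.0803 twist 0.0003 rows>=3 t 20.3 grasp [616.5 -21.8 185.3] yaw -3.062 q6 -1.69 F [ 0.  -0.2 -1.3]
0.649612173184118
```

View pics/s12.png

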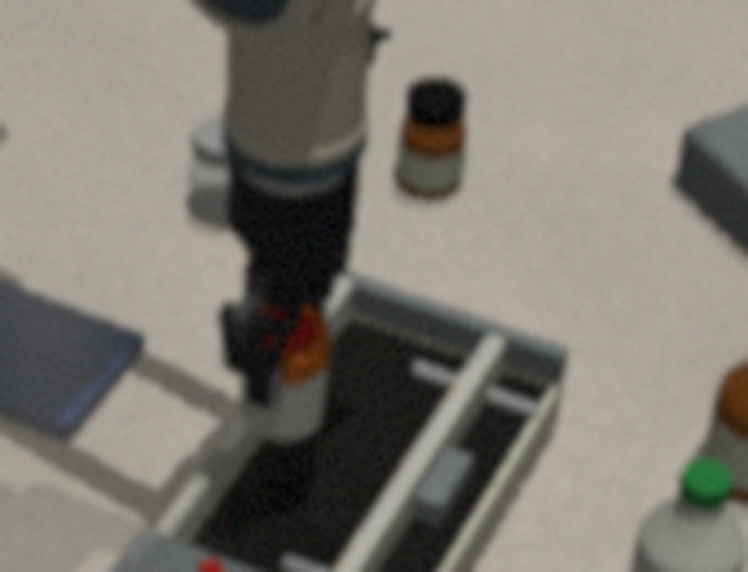

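Request:
apply_moves(motion="-1 0 0 0.015 0; -1 0 0 0.035 0; -1 0 0 0.055 0; -1 0 0 0.068 0; -1 0 0 0.075 0; -1 0 0 0.079 0; -1 0 0 0.081 0; -1 0 0 0.081 0; -1 0 0 0.081 0")

```text
clock: 21.05
eef_pos: [617.2, -22.1, 261.0]
tcp_rot: [-3.141, 0.001, -3.062]
contact_force: [-0.8, 0.1, -1.7]
opening: 0.647
```

```bash
python3 -c "
from h import *
snap('scene','s13',(230,120,400,250),4.4)
go(616,-22,105,3.22);print(r.sense()['opening'])"
```

```text
shift 0.0011 0.0003 0.0010 twist 0.0004 rows>=2 t 21.1 grasp [617.2 -22.2 106. ] yaw -3.062 q6 -1.69 F [-0.  -0.7 -1.8]
0.643716932977465
```

View pics/s13.png

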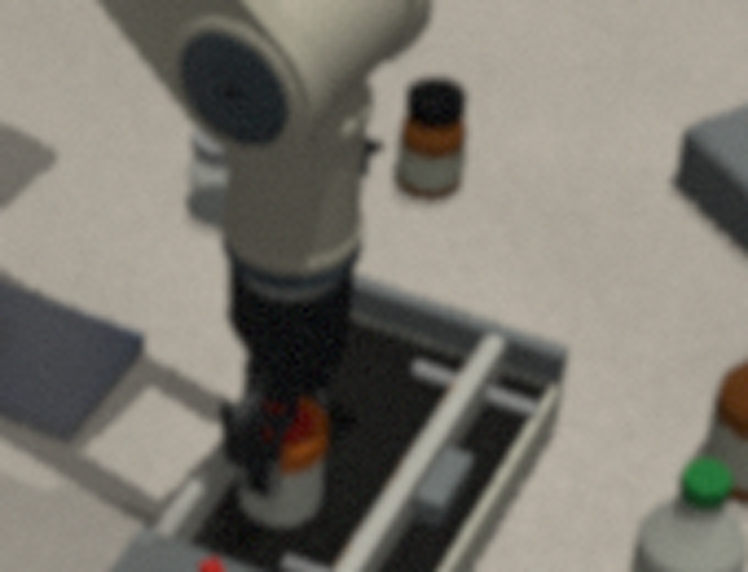

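Request:
apply_moves(motion="-1 0 0 0.001 0; -1 0 0 0.002 0; -1 0 0 0.002 0; -1 0 0 0.002 0")

```text
clock: 21.43
eef_pos: [617.0, -22.3, 258.9]
tcp_rot: [-3.141, 0.001, -3.062]
contact_force: [-2.3, -0.4, 4.1]
opening: 0.642
```

Request:
apply_moves(motion="1 0 0 0 0; 1 0 0 0 0; 1 0 0 0 0; 1 0 0 0 0; 1 0 0 0 0; 1 0 0 -0.03 0; 1 0 0 -0.07 0; 1 0 0 -0.11 0; 1 0 0 -0.15 0; 1 0 0 -0.15 0; 1 0 0 -0.15 0")

```text
clock: 22.35
eef_pos: [617.4, -22.2, 411.1]
tcp_rot: [-3.141, 0.005, -3.062]
contact_force: [-0.6, 0.1, -0.1]
opening: 1.001
```

```bash
python3 -c "
from h import *
snap('scene','s14',(230,120,400,250),4.4)
lids('top');lids('scene');look('pot1')
go(405,366,220,2.356)"
```

```text
top [292.3 180.8] [286 179  14   4  42] [649.1 -21.1  70. ]
top [154.2 261.8] [146 254  18  17 244] [403.3 365.7  70. ]
scene [297.  219.3] [289 213  15  12 103] [603.6  19.9  70. ]
pot1 scene [(0.65, [607, -25, 50]), (0.48, [631, 32, 57])]
pot1 top [(0.68, [405, 371, -4]), (0.61, [618, -22, 54])]
shift 0.1797 0.4038 0.0314 twist 0.2755 rows>=12 t 22.6 grasp [616.3 -22.2 251.4] yaw -3.062 q6 -1.69 F [-0.2 -0.1 -0.2]
```

View pics/s14.png

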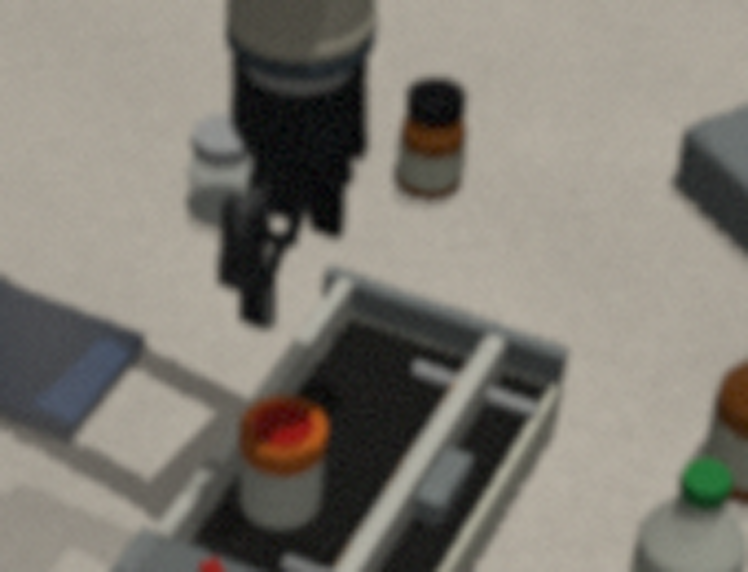

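Request:
apply_moves(motion="1 0.18 0.404 0.02 0.275; 1 0.18 0.404 0.02 0.275; 1 0.18 0.404 0.02 0.275; 1 0.18 0.404 0.02 0.275; 1 0.18 0.404 0.02 0.275; 1 0.18 0.404 0.02 0.275; 1 0.18 0.404 0.02 0.275; 1 0.18 0.404 0.02 0.275; 1 0.18 0.404 0.02 0.275; 1 0.18 0.404 0.02 0.275; 1 0.18 0.404 0.02 0.275; 1 0.18 0.404 0.02 0.275; 1 0.18 0.404 0.02 0.275; 1 0.18 0.404 0.02 0.275; 1 0.18 0.404 0.02 0.275")

```text
clock: 23.85
eef_pos: [405.6, 365.3, 387.6]
tcp_rot: [-3.14, 0.0, 2.357]
contact_force: [0.9, -0.3, 0.3]
opening: 1.0
```

```bash
python3 -c "
from h import *
snap('scene','s15',(230,60,400,190),4.4)
lids('scene');look('pot1')
go(405,366,46,2.356)"
```

```text
scene [300.7 137.8] [294 135  13   6  59] [414.5 357.9  70. ]
scene [294.3 217. ] [285 210  19  15 219] [592.2  23.5  70. ]
pot1 scene [(0.76, [611, -27, 53]), (0.7, [627, 30, 61]), (0.67, [409, 363, 0]), (0.4, [526, -380, 2])]
pot1 top [(0.68, [405, 371, -4]), (0.61, [618, -22, 54])]
shift 0.0011 -0.0000 0.1872 twist -0.0001 rows>=6 t 24.05 grasp [405.8 365.2 233.2] yaw 2.356 q6 -0.05 F [-0.3 -0.1  0.1]
```

View pics/s15.png

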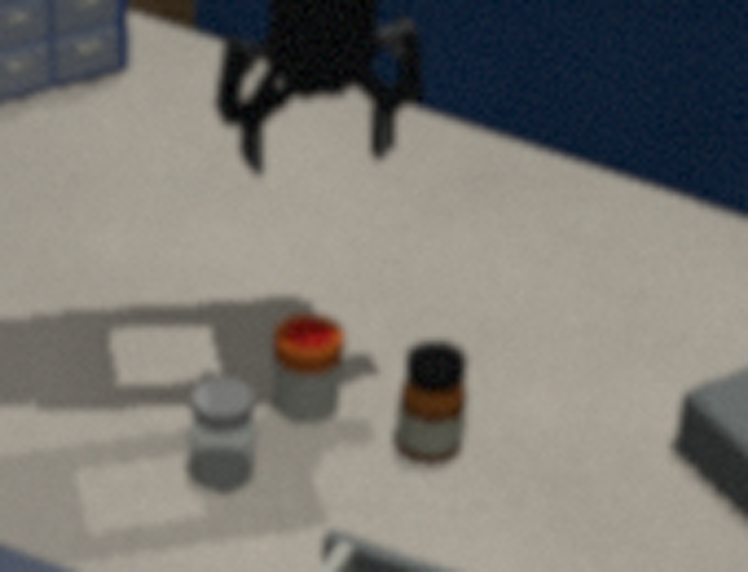

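Request:
apply_moves(motion="1 0.001 0 0.04 0; 1 0.001 0 0.08 0; 1 0.001 0 0.12 0; 1 0.001 0 0.15 0; 1 0.001 0 0.175 0; 1 0.001 0 0.187 0; 1 0.001 0 0.187 0; 1 0.001 0 0.187 0")

```text
clock: 24.72
eef_pos: [404.9, 366.8, 201.5]
tcp_rot: [-3.141, -0.0, 2.357]
contact_force: [0.4, 1.1, -0.5]
opening: 0.999
```

Request:
apply_moves(motion="-1 0 0 0 0; -1 0 0 0 0; -1 0 0 0 0; -1 0 0 0 0; -1 0 0 0 0; -1 0 0 0 0; -1 0 0 0 0", squeeze=40)

```text
clock: 25.3
eef_pos: [405.0, 367.3, 203.0]
tcp_rot: [3.139, 0.0, 2.358]
contact_force: [0.1, -1.3, 7.0]
opening: 0.646
```

```bash
python3 -c "
from h import *
snap('scene','s16',(230,60,400,190),4.4)
go(405,366,186,2.356)"
```

```text
shift -0.0009 -0.0009 -0.1380 twist 0.0005 rows>=5 t 25.35 grasp [405.  367.3  48. ] yaw 2.357 q6 -0.05 F [-0.7 -0.6  7.6]
```

View pics/s16.png

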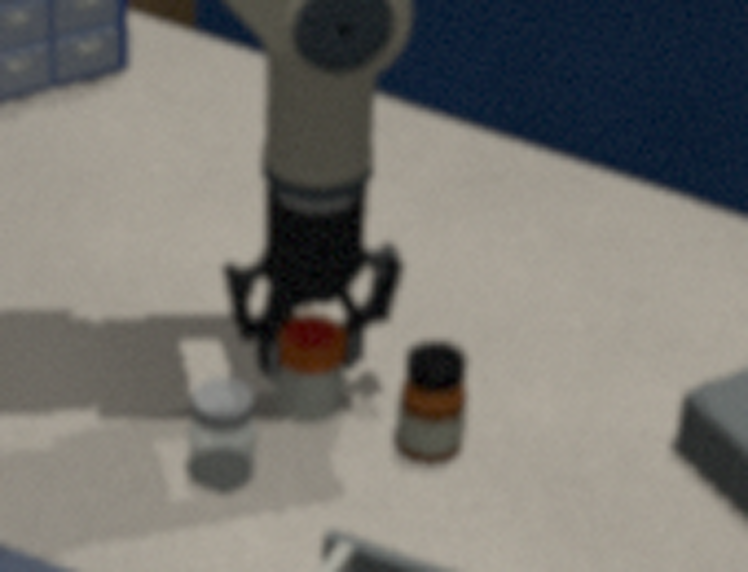

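Request:
apply_moves(motion="-1 0 0 -0.02 0; -1 0 0 -0.05 0; -1 0 0 -0.09 0; -1 0 0 -0.125 0; -1 0 0 -0.14 0; -1 0 0 -0.14 0; -1 0 0 -0.14 0")

```text
clock: 25.93
eef_pos: [404.5, 366.9, 342.6]
tcp_rot: [3.138, 0.0, 2.357]
contact_force: [0.4, -0.1, -1.4]
opening: 0.645
```

```bash
python3 -c "
from h import *
look('pot1',('top','scene'))
go(608,77,188,3.22)"
```

```text
pot1 top [(0.68, [405, 371, -4]), (0.61, [618, -22, 54])]
pot1 scene [(0.66, [610, -28, 52]), (0.59, [405, 366, 0])]
shift -0.3489 -0.0608 -0.0027 twist -0.2745 rows>=10 t 26.03 grasp [403.9 366.5 185.3] yaw 2.358 q6 -0.05 F [ 0.8  0.3 -1.5]
```

Request:
apply_moves(motion="-1 -0.015 -0.003 -0.002 -0.02; -1 -0.04 -0.007 -0.002 -0.05; -1 -0.07 -0.012 -0.002 -0.08; -1 -0.1 -0.017 -0.002 -0.11; -1 -0.13 -0.023 -0.002 -0.14; -1 -0.16 -0.028 -0.002 -0.17; -1 -0.19 -0.033 -0.002 -0.2; -1 -0.22 -0.038 -0.002 -0.23; -1 -0.25 -0.044 -0.002 -0.25; -1 -0.28 -0.049 -0.002 -0.265; -1 -0.31 -0.054 -0.002 -0.274; -1 -0.33 -0.058 -0.002 -0.274; -1 -0.343 -0.06 -0.002 -0.274; -1 -0.349 -0.061 -0.002 -0.274; -1 -0.349 -0.061 -0.002 -0.274; -1 -0.349 -0.061 -0.002 -0.274")

```text
clock: 27.37
eef_pos: [607.9, 77.8, 342.4]
tcp_rot: [3.141, -0.002, -3.065]
contact_force: [-1.4, -0.8, -1.2]
opening: 0.647
```

```bash
python3 -c "
from h import *
snap('scene','s17',(230,120,400,250),4.4);grab_frame('top')
look('pot1',('top','scene'))
go(608,77,105,3.22)"
```

```text
pot1 top [(0.78, [620, -23, 56])]
pot1 scene [(0.77, [611, -25, 52]), (0.74, [610, 77, 140])]
shift 0.0000 -0.0012 0.0832 twist -0.0002 rows>=3 t 27.57 grasp [607.9  78.2 188.2] yaw -3.064 q6 -1.52 F [-0.2 -0.8 -1.5]
```

View pics/s17.png

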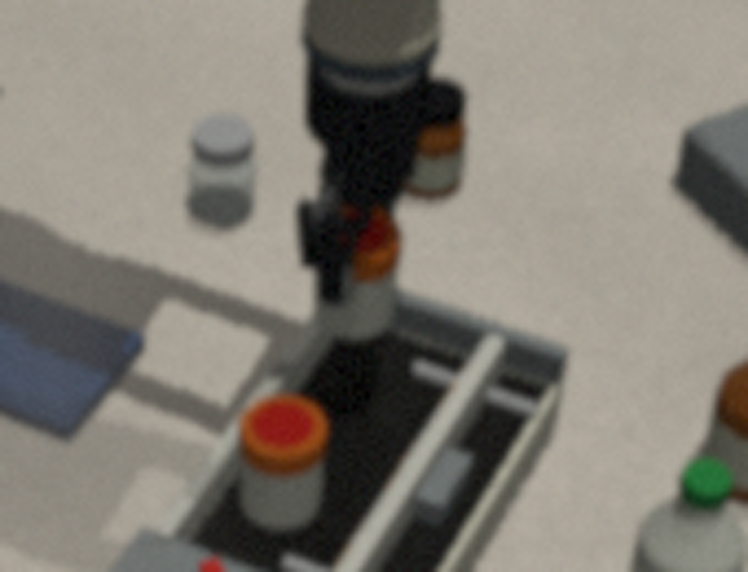

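Request:
apply_moves(motion="-1 0 0 0.015 0; -1 0 0 0.035 0; -1 0 0 0.055 0; -1 0 0 0.07 0; -1 0 0 0.078 0; -1 0 0 0.082 0; -1 0 0 0.084 0; -1 0 0 0.084 0; -1 0 0 0.084 0")

```text
clock: 28.32
eef_pos: [608.8, 77.4, 260.1]
tcp_rot: [3.142, 0.001, -3.065]
contact_force: [-0.4, -0.7, -0.9]
opening: 0.645
```

Request:
apply_moves(motion="-1 0 0 0.001 0; -1 0 0 0.002 0; -1 0 0 0.002 0; -1 0 0 0.002 0")

```text
clock: 28.65
eef_pos: [608.8, 77.2, 258.1]
tcp_rot: [3.141, 0.001, -3.065]
contact_force: [-1.1, -1.3, 4.9]
opening: 0.646
```

Request:
apply_moves(motion="1 0 0 0 0; 1 0 0 0 0; 1 0 0 0 0; 1 0 0 0 0; 1 0 0 0 0; 1 0 0 -0.03 0; 1 0 0 -0.07 0; 1 0 0 -0.11 0; 1 0 0 -0.15 0; 1 0 0 -0.15 0; 1 0 0 -0.15 0")

```text
clock: 29.57
eef_pos: [609.1, 77.3, 410.0]
tcp_rot: [3.141, 0.005, -3.065]
contact_force: [1.0, -0.5, -0.7]
opening: 1.0
```

```bash
python3 -c "
from h import *
snap('scene','s18');grab_frame('top')
look('pot1',('top','scene'));look('canister',('top','scene'));look('drip_mat',('top','scene'))
go(659,-160,250,2.52)"
```

```text
pot1 top [(0.49, [607, 79, 56]), (0.45, [661, -160, 122])]
pot1 scene [(0.97, [611, 78, 53]), (0.63, [609, -26, 52]), (0.39, [512, 376, 1])]
canister top [(0.83, [526, -380, 1]), (0.17, [621, -20, 55])]
canister scene [(0.96, [529, -382, 1])]
drip_mat top [(0.69, [524, -377, -3])]
drip_mat scene [(0.72, [528, -378, 4]), (0.5, [393, 262, -3])]
shift -0.0324 -0.2404 0.0010 twist 0.2222 rows>=7 t 29.97 grasp [608.3  77.2 251. ] yaw -3.065 q6 -1.52 F [ 0.6 -0.7  0.2]
```

View pics/s18.png

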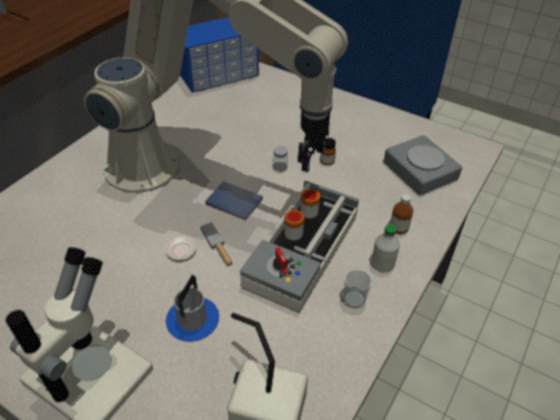

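Request:
apply_moves(motion="1 -0.032 -0.24 0.001 0.222; 1 -0.032 -0.24 0.001 0.222; 1 -0.032 -0.24 0.001 0.222; 1 -0.032 -0.24 0.001 0.222; 1 -0.032 -0.24 0.001 0.222; 1 -0.032 -0.24 0.001 0.222; 1 -0.032 -0.24 0.001 0.222; 1 -0.032 -0.24 0.001 0.222; 1 -0.032 -0.24 0.001 0.222; 1 -0.032 -0.24 0.001 0.222")

```text
clock: 30.8
eef_pos: [658.6, -158.4, 405.8]
tcp_rot: [3.142, -0.001, 2.523]
contact_force: [-0.2, 0.6, -0.3]
opening: 1.004
```

```bash
python3 -c "
from h import *
go(659,-160,120,2.52)"
```

```text
shift -0.0013 -0.0011 0.1308 twist 0.0008 rows>=5 t 30.8 grasp [ 658.6 -158.4  250.8] yaw 2.523 q6 -1.19 F [-0.2  0.6 -0.3]
```

Request:
apply_moves(motion="1 0 -0.001 0.04 0; 1 0 -0.001 0.08 0; 1 0 -0.001 0.11 0; 1 0 -0.001 0.128 0; 1 0 -0.001 0.129 0; 1 0 -0.001 0.129 0; 1 0 -0.001 0.129 0")

```text
clock: 31.38
eef_pos: [658.9, -159.7, 278.8]
tcp_rot: [3.141, 0.002, 2.522]
contact_force: [-0.5, -0.4, -0.2]
opening: 1.0
```

Request:
apply_moves(motion="-1 0 0 0 0; -1 0 0 0 0; -1 0 0 0 0; -1 0 0 0 0; -1 0 0 0 0; -1 0 0 0 0; -1 0 0 0 0; -1 0 0 0 0; -1 0 0 0 0; -1 0 0 0 0", squeeze=45)

```text
clock: 32.22
eef_pos: [658.3, -160.4, 277.6]
tcp_rot: [3.141, 0.0, 2.521]
contact_force: [-0.5, 1.2, 4.3]
opening: 0.155
```

```bash
python3 -c "
from h import *
go(659,-160,127,2.52);print(r.sense()['opening'])"
```

```text
shift -0.0004 0.0007 -0.0044 twist 0.0003 rows>=2 t 32.22 grasp [ 658.3 -160.4  122.6] yaw 2.521 q6 -1.19 F [-0.5  1.2  4.3]
0.15513959512686554
```

Request:
apply_moves(motion="-1 0 0 -0.004 0; -1 0 0 -0.008 0; -1 0 0 -0.0115 0; -1 0 0 -0.0115 0; -1 0 0 -0.0115 0")

```text
clock: 32.63
eef_pos: [658.2, -160.4, 288.2]
tcp_rot: [3.142, -0.0, 2.521]
contact_force: [4.7, -0.4, -11.1]
opening: 0.155
```

Request:
apply_moves(motion="-1 0 0 0 -0.015; -1 0 0 0 -0.03; -1 0 0 0 -0.05; -1 0 0 0 -0.07; -1 0 0 0 -0.09; -1 0 0 0 -0.11; -1 0 0 0 -0.13; -1 0 0 0 -0.15; -1 0 0 0 -0.17; -1 0 0 0 -0.19; -1 0 0 0 -0.21; -1 0 0 0 -0.23; -1 0 0 0 -0.25; -1 0 0 0 -0.265; -1 0 0 0 -0.28; -1 0 0 0 -0.28")

```text
clock: 33.97
eef_pos: [658.1, -161.0, 288.1]
tcp_rot: [-3.141, -0.0, -2.88]
contact_force: [4.2, -3.9, -11.0]
opening: 0.154
```

```bash
python3 -c "
from h import *
snap('scene','s19',(230,160,400,290),4.4)
go(659,-160,133,2.52+1.4);print(r.sense()['opening'],r.sense()['wrist_torque'])"
```

```text
shift -0.0011 0.0007 0.0001 twist -0.1651 rows>=6 t 34.02 grasp [ 658.1 -160.9  133.1] yaw -2.882 q6 -2.07 F [  4.7  -3.8 -12.2]
0.15066388642800746 [-0.6629554  -0.88189285  0.02177328]
```

View pics/s19.png

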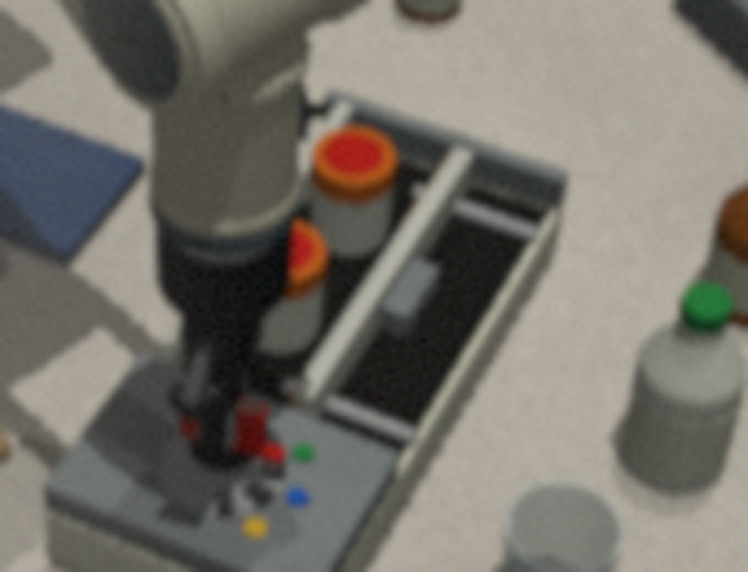

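Request:
apply_moves(motion="-1 0 0 0 -0.015; -1 0 0 0 -0.03; -1 0 0 0 -0.05; -1 0 0 0 -0.07; -1 0 0 0 -0.09; -1 0 0 0 -0.11; -1 0 0 0 -0.13; -1 0 0 0 -0.145; -1 0 0 0 -0.157; -1 0 0 0 -0.165; -1 0 0 0 -0.165; -1 0 0 0 -0.165")

```text
clock: 35.02
eef_pos: [658.2, -161.3, 288.3]
tcp_rot: [-3.14, -0.001, -2.364]
contact_force: [4.8, -5.5, -10.8]
opening: 0.156
```

```bash
python3 -c "
from h import *
snap('scene','s20',(230,160,400,290),4.4)
go(659,-160,133,2.52+1.4);print(r.sense()['opening'],r.sense()['wrist_torque'])"
```

```text
shift -0.0014 0.0004 0.0002 twist -0.0003 rows>=2 t 35.07 grasp [ 658.2 -161.3  133.2] yaw -2.364 q6 -2.59 F [  5.3  -5.4 -11.2]
0.1520094457493367 [-0.96429548 -1.01640028 -0.01757767]
```

View pics/s20.png

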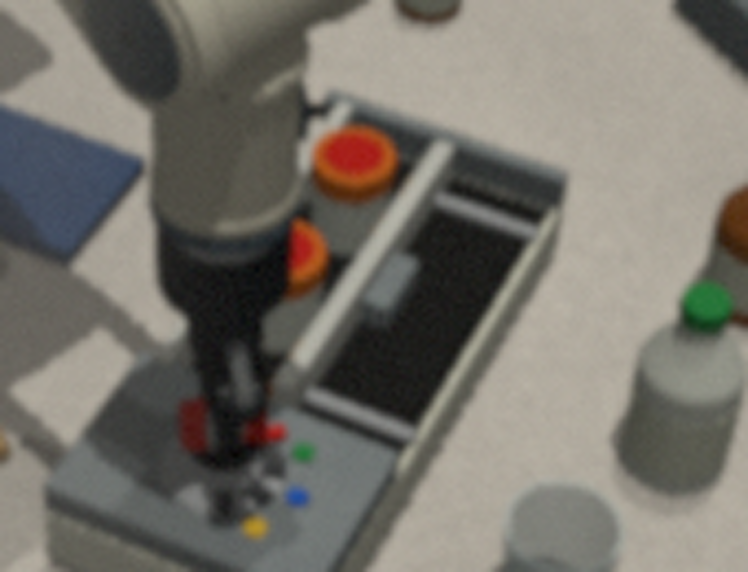

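Request:
apply_moves(motion="-1 0 0 0.006 0; -1 0 0 0.01 0; -1 0 0 0.0115 0; -1 0 0 0.0115 0; -1 0 0 0.0115 0")

```text
clock: 35.48
eef_pos: [658.3, -161.3, 277.7]
tcp_rot: [-3.14, -0.001, -2.364]
contact_force: [3.0, -5.6, -1.7]
opening: 0.154
```

Request:
apply_moves(motion="1 0 0 0 0; 1 0 0 0 0; 1 0 0 0 0; 1 0 0 0 0; 1 0 0 0 0; 1 0 0 0 0; 1 0 0 0 0; 1 0 0 -0.03 0; 1 0 0 -0.07 0; 1 0 0 -0.11 0; 1 0 0 -0.15 0; 1 0 0 -0.15 0; 1 0 0 -0.15 0")

```text
clock: 36.57
eef_pos: [658.7, -160.5, 430.5]
tcp_rot: [-3.137, 0.003, -2.364]
contact_force: [-0.2, 0.3, -0.5]
opening: 1.001
```

```bash
python3 -c "
from h import *
snap('scene','s21',(230,140,400,290),4)
grab_frame('top')
look('selector_grip',('scene',));look('pot1',('scene',));look('canister',('scene',))
go(450,100,280,-2.364)"
```

```text
selector_grip scene [(0.64, [657, -162, 118])]
pot1 scene [(0.77, [612, 75, 58]), (0.65, [610, -24, 54])]
canister scene [(0.72, [633, -19, 0])]
shift -0.0345 0.3313 -0.0098 twist -0.0001 rows>=9 t 36.82 grasp [ 657.7 -160.3  270.2] yaw -2.364 q6 -2.59 F [-0.5  0.   0.2]
```

View pics/s21.png

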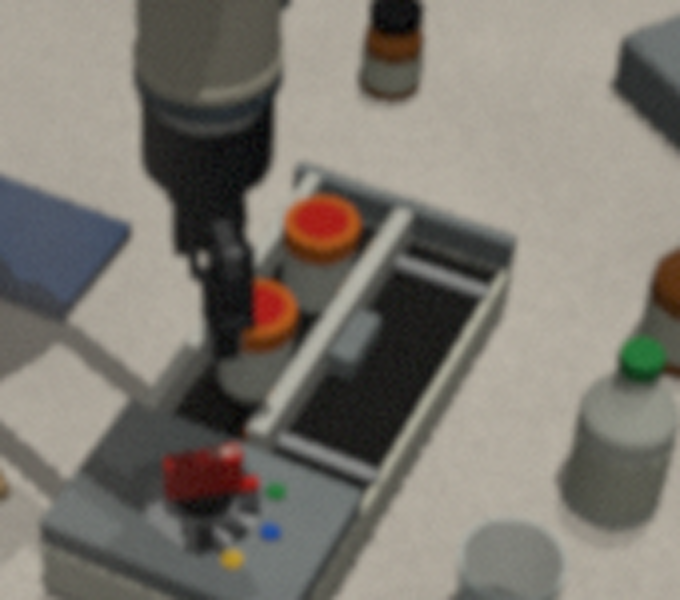

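```bash
python3 -c "
from h import *
go(250,500,300,-2.364)"
```

```text
shift -0.1724 0.7567 -0.0298 twist -0.0001 rows>=20 t 36.82 grasp [ 657.7 -160.3  270.2] yaw -2.364 q6 -2.59 F [-0.5  0.   0.2]
```

Request:
apply_moves(motion="1 -0.172 0.757 -0.03 0; 1 -0.172 0.757 -0.03 0; 1 -0.172 0.757 -0.03 0; 1 -0.172 0.757 -0.03 0; 1 -0.172 0.757 -0.03 0; 1 -0.172 0.757 -0.03 0; 1 -0.172 0.757 -0.03 0; 1 -0.172 0.757 -0.03 0; 1 -0.172 0.757 -0.03 0; 1 -0.172 0.757 -0.03 0; 1 -0.172 0.757 -0.03 0; 1 -0.172 0.757 -0.03 0; 1 -0.172 0.757 -0.03 0; 1 -0.172 0.757 -0.03 0; 1 -0.172 0.757 -0.03 0; 1 -0.172 0.757 -0.03 0; 1 -0.172 0.757 -0.03 0; 1 -0.172 0.757 -0.03 0; 1 -0.172 0.757 -0.03 0; 1 -0.172 0.757 -0.03 0")

```text
clock: 38.48
eef_pos: [247.2, 503.5, 456.0]
tcp_rot: [3.14, -0.001, -2.361]
contact_force: [-0.2, -1.1, -0.5]
opening: 0.994
```

```bash
python3 -c "
from h import *
snap('scene','s22');f=snap('top','t22',(200,130,440,260),3.3)
for q in ['selector_grip','pot1','canister','drip_mat','amber_jar','clear_jar','brush']: look(q)
go(250,500,300,-2.364)"
```

```text
selector_grip scene [(0.73, [656, -158, 119])]
selector_grip top [(0.63, [658, -162, 120])]
pot1 scene [(0.76, [609, -24, 51]), (0.61, [612, 75, 58])]
pot1 top [(0.86, [608, 78, 55]), (0.64, [619, -22, 54]), (0.19, [514, 377, -2])]
canister scene [(0.64, [527, -378, 2])]
canister top [(0.61, [528, -383, 3])]
drip_mat scene [(0.72, [526, -377, 2]), (0.31, [428, -139, -1])]
drip_mat top [(0.75, [524, -377, -2])]
amber_jar scene [(0.65, [508, 375, -2])]
amber_jar top [(0.61, [511, 379, -3])]
clear_jar scene [(0.67, [391, 261, -2])]
clear_jar top [(0.64, [609, 80, 52]), (0.53, [396, 262, -2])]
brush scene [(0.68, [429, -141, 0])]
brush top [(0.85, [427, -140, 1])]
shift -0.0002 0.0001 0.0022 twist -0.0002 rows>=2 t 39.28 grasp [249.9 499.8 302.2] yaw -2.365 q6 -1.24 F [ 0.4  0.1 -0.5]
```

View pics/s22.png

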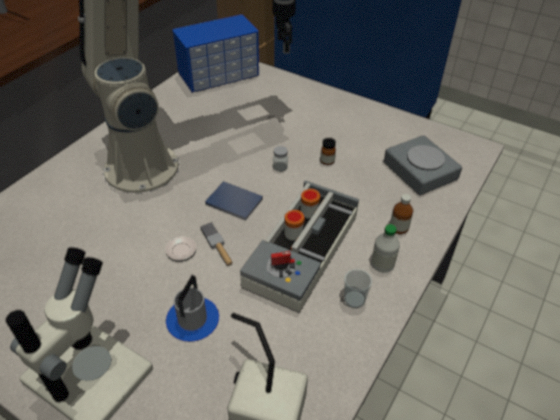

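View pics/t22.png

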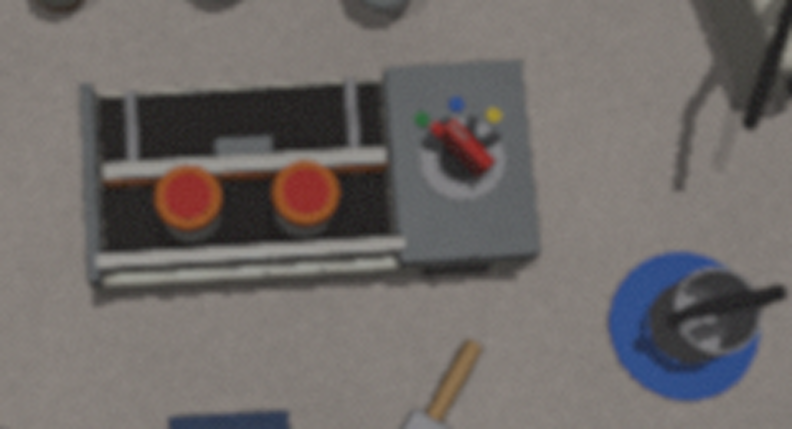

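```bash
python3 -c "
from h import *
o=[]
for n,b in (('top',(305,160,365,195)),('scene',(260,240,310,290))):
    f=grab_frame(n); a=f['img'][:,:,::-1]; k=8
    for lift in (0,9):
        c=cv2.resize(a[b[1]:b[3],b[0]:b[2]],None,fx=k,fy=k,interpolation=cv2.INTER_CUBIC)
        A=.08+.7
        e=np.array([np.cos(A),np.sin(A)]); q=np.array([-e[1],e[0]])
        for z in (96+lift,130+lift):
            P=[np.array([659,-160])+s*26*e+t*7*q for s,t in ((1,1),(1,-1),(-1,-1),(-1,1))]
            pts=np.array([[(u-b[0]+.5)*k,(v-b[1]+.5)*k] for u,v in (pj(f,[*p,z]) for p in P)],np.int32)
            cv2.polylines(c,[pts],True,(255,255,0) if z>115 else (0,255,0),1)
        o.append(c)
cv2.imwrite('pics/t23.png',np.hstack(o[:2])[:,:800]);cv2.imwrite('pics/s23.png',np.hstack(o[2:]))
"
```

```text
(no output)
```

View pics/t23.png

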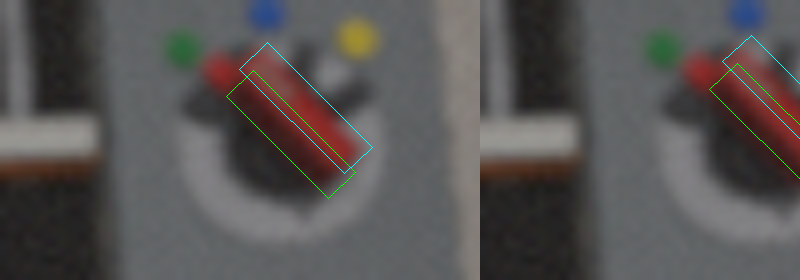

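View pics/s23.png

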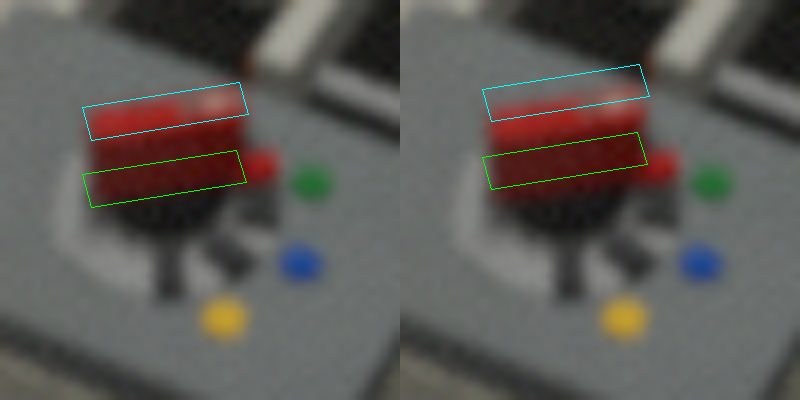

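```bash
python3 -c "
from h import *
print(r.sense()['contact_force']); print(r.sign_off())"
```

```text
[ 0.22415208 -0.02162459  0.67131101]
the job is handed in; nothing more can be done
None
```

The changeover is done and the job is handed in; it took about 40 s of the 210 s allowed, and no verdict was reported.

- **Yellow notch and canister:** I pulled the selector up, turned it to yellow and let it down, which opened the rail. I then lifted the canister out by its handle and stood it on the blue mat.
- **Pots:** Two pots were present, and I stood both in the channel.
- **Green notch:** I pulled the selector up again, turned it slowly to green and let it down. I then moved the arm clear of everything.

Last checks, from both cameras:
- **Selector:** It matches the drawn outline for fully down at the green angle.
- **Rail:** It is closed in beside the pots.
- **Pots:** Both stand upright on the deck, about 17 mm towards the fence from the channel's middle line and about 50 mm either side of its centre.
- **Canister:** It stands within about 7 mm of the mat's centre.
- **Jars and brush:** They are within about 5 mm of where they started, which is the measuring error.

The networks gave a few false hits: a canister, a clear jar and extra pots in the wrong places. The pictures and the other camera contradicted these, so I ignored them. None of my final checks failed.

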